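# Tip a painted tile out of its rest and lay it out to dry

### The job

The flower tile lies sunk in its wooden rest: press the red paddle down until it comes up against its stop and keep about 15 N on it there for a second (never as much as 25 N), so that the other end of the cradle tips the tile up and stays up. Then lift the tile out, carry it to the cork pad on the drying board and set it down gently, without dropping it: flower side up, flat, lengthwise with the pad and wholly on it, and let go. Leave everything else where it stands.

Things in the scene. Friction and masses are not known exactly. Their poses are not given: they have to be found in the camera images.
- rest: Fixed wooden tile rest, 170 x 100 mm, walls 46 mm high on both long sides and the far end; origin under it, x along it from paddle end to tile end, z up. The tile lies between the walls, flush with their tops, on an aluminium cradle 34 mm wide (narrower than the tile), whose other arm carries a red paddle outside the walls.
- pivot (a point): Middle of the cradle's pivot (fixed, axis along the rest's y; in the rest's frame x -30, z 34 mm). The pivot is stiff: it turns under about 2 to 6 N on the paddle and stays where it is left. At its stop the cradle and the tile on it are tipped by 0.36 rad, far (+x) end up; it then turns no further, but the spring-steel arm of the paddle bends about 1 mm for each 4 N.
- under_paddle (a point): Fixed point at table height below the round red paddle (36 mm across; in the rest's frame x -108 mm, y 0). A screw stem sets the paddle's height, different each time and not measured: the middle of its top starts 58 to 72 mm above the table and goes down about 29 mm to the stop, moving some 4 to 8 mm towards the rest's -x.
- tile: White ceramic tile with a big red flower, 95 (x) x 58 (y) x 8 (z) mm, about 100 g; origin at the centre of its underside, z out of the painted side. At the start it lies flat in the rest, lengthwise with it, centre at about x = 25 mm, underside z = 38 mm in the rest's frame; its long edges can be gripped (across y) only once it is tipped up, towards its raised +x end.
- pad: Fixed cork pad on the drying board, 112 (x) x 75 (y) x 3 mm; origin at the centre of its underside, 12 mm above the table; top 15 mm above the table. The tile belongs here, its x along the pad's x, either way round.
- board: Fixed plywood drying board, 150 (x) x 260 (y) x 12 mm, origin under its centre; the cork pad and the finished tile lie side by side on it, 116 mm apart in y, either one on either side.
- finished_tile: Finished tile with two small flowers, same size as the tile, lying loose on the board: leave alone. Origin at the centre of its underside.
- brush_mug: White mug with red-handled brushes, 80 mm across, 180 mm high, loose; origin under it. Leave alone.
- saucer: White saucer, 144 mm across, 18 mm high, loose; origin under it. Leave alone.
- teacup: White cup, 92 mm across, 60 mm high, loose; origin under it. Leave alone.
- dish: Small white colour dish, 80 mm across, 20 mm high, loose; origin under it. Leave alone.
- oil_jar: Amber jar with a black lid, 52 mm across, 75 mm high, loose; origin under it. Leave alone.
- colour_jar: Small glass jar with a blue lid, 34 mm across, 40 mm high, loose; origin under it. Leave alone.
- palette_knife: Palette knife, 200 mm long, lying loose; origin under it. Leave alone.
Mind the look-alikes: they are no part of the job. Leave any turquoise look-alike of the tile alone.

How it is judged:
On the way, in this order (a step that is already met when the one before it is completed fails the run):
1. The paddle is pressed against its stop with at least 9 N for 0.4 s, the tile tipped up with the cradle (contact force between the fingers and rest above 9 N and angle between tile's own z axis and vertical between 0.34 and 0.45 rad and horizontal distance between the grasp point and rest above 0.07 m), for 0.4 s.
2. The tile is lifted clear of the rest in the fingers (height (world z) of tile above 0.09 m and contact force between the fingers and tile above 1 N), for 0.2 s.
At the end, for the whole second after the job is handed in: The tile lies flat (within 0.05 rad), flower side up, at rest and released on the cork pad: centred within 9.5 mm along each of the pad's sides, lengthwise with it within 0.12 rad, its underside on the cork (below 19 mm) (x of tile in the frame of pad between -0.0095 and 0.0095 m and y of tile in the frame of pad between -0.0095 and 0.0095 m and angle between the x axis of tile and the x axis of pad, either way round below 0.12 rad and angle between tile's own z axis and vertical below 0.05 rad and height (world z) of tile below 0.019 m and linear speed of tile below 0.02 m/s and contact force between the fingers and tile below 0.1 N); the robot touches nothing.
It fails at once if The rest is pressed with more than 25 N (contact force between any of the fingers, the arm and rest above 25 N).
It fails at once if The tile is let go more than about 25 mm above the pad's level, away from the rest (height (world z) of tile above 0.04 m and horizontal distance between tile and rest above 0.12 m and contact force between the fingers and tile below 0.05 N).
It fails at once if Another thing on the table is moved by more than 15 mm (distance of any of finished_tile, brush_mug, saucer, teacup, dish, oil_jar, colour_jar, palette_knife from where it was at the start of the episode above 0.015 m).
It also fails if it takes over 67 s, if anything falls off the work surface, if the arm or the gripper's body presses on something with over 40 N, if the wrist force passes 120 N, or if a joint passes its speed limit or range.

### The arm

A 6-joint arm with a two-finger parallel gripper is mounted at the origin on the work surface. World frame = base frame: x ahead of the robot, y to its left, z up, the work surface at z = 0. Lengths are in m, angles in rad, forces in N, time in s.
With the tool pointing down it reaches from about 0.4 to 0.825 m from the base axis. Payload 7 kg.
Tool frame: the origin (TCP) lies midway between the tips of the shut fingers; the grasp point (between the pads) lies 19 mm behind it; z points along the fingers, y is the line along which they close (so a half turn about z gives the same grasp; the last joint's range is limited). The gripper opens to 88 mm and grips with 3 to 60 N. Pads are 19 mm wide; open, the fingers measure 130 mm over their backs; the gripper's body (78 mm by 193 mm) begins 47 mm behind the grasp point.
Start: joints at [-0.956, 0.359, 0.012, 0, -1.224, -0.288], TCP at [0.217, -0.639, 0.227] pointing down, gripper open.
Joint ranges: [-3.07, 3.07], [-1.43, 2.12], [-1.02, 1.25], [-3.03, 1.67], [-3.05, -0], [-3.03, 3.03]. Speed limits (rad/s): [2.39, 2.39, 3.01, 3.14, 3.14, 3.14].

### API

Orientations are given as [roll, pitch, yaw] about the fixed x, y, z axes, in that order (R = Rz(yaw) Ry(pitch) Rx(roll)).
In Python, from station import arm gives the robot as it stands.
- The arm moves only by the tool servo_tool, never from a script. Its argument "deltas" is a list of rows, each a list of 7 numbers: the closure, from -1 (fully open) to 1 (shut), then the shift along the tool's x, y, z in mm, then the turn, a rotation vector about the tool's x, y, z in degrees. In form: [[gripper, x, y, z, ax, ay, az], ...]. A call has 1 to 20 rows; each row shifts and turns the commanded pose from where the row before left it, along the tool's axes as they then stand; what a row does not reach is not made up. A row lasts 1/12 s, in which the tool goes at most 41.7 mm and 7.16 degrees, less where a joint would pass 70% of its speed; a pose out of reach is approached as far as the arm can. A call is refused whole if a number of a shift passes 41.7 or a number of a turn 7.16, either way. A call with a gripper value outside its range is refused whole. The fingers move at their own pace and stop on an object; "squeeze" is the grip in N (left out, the last holds). Time passes only in rows, so rows that do not move let the fingers close. It gives the time, the measured TCP pose, the force, the opening and the grip force at its end, in the units of the state.
- arm.get_state(): the state, without advancing time (a new reading comes with each control period).
- arm.grab_frame(name): name is "scene" or "top"; returns a dict with "color" (400x640x3 uint8, red, green, blue), "K" (3x3 intrinsics, pixels), "distortion" ([k1, k2, p1, p2, k3] as OpenCV has them; the pictures are not rectified), "position" and "orientation" of the camera in the world. Camera axes: x right, y down, z forward; pixel columns grow to the right and rows downward; lengths in m; the calibration is good to about 2 mm. A picture is of the moment at which its call begins. There is no depth.
- arm.job_done(): hands the job in; it is judged then, once.
Trained networks look in a picture, given as the dict that the camera call returned (one of the last four; its "shot" number tells which), for a name from the list of things; names that differ only in an ending like _2 or _b are one class to them, and where a whole thing is asked for, a point or a joint stands for the part that bears it (a point fixed in the world has none). Each returns a list of dicts, best first, with "conf" (0 to 1); they miss things now and then, are a little off and sometimes report something else, mostly with a low value. They report only what shows in the picture. A call takes as long as a camera call. They do not tell look-alikes from the thing itself.
- arm.recognise(query, picture): "at" ([x, y, z] in m, in the coordinates of the camera as it stood for that picture, good to about 4 mm: the middle of the surface that is visible of it).
The state is a dict: "t": time; "q": joint angles; "qd": joint speeds; "joint_efforts": joint torques, N m; "eef_pos": TCP position; "ee_rot": TCP orientation; "force": force on the tool from outside, world axes, zero at the start; "moment": the same for the moment, N m; "width": finger opening in m; "gripper_force": force on a finger pad.
Only numpy, scipy, OpenCV 4.12 (cv2) and the standard library are available. Lean on these libraries where they do the work, as an engineer would, in place of code of your own. Each camera call takes 0.05 s, during which the arm holds its last target. There are 200 camera calls.

## Working session

There is one attempt and no reset: what is moved stays moved. The work goes in short steps, Python scripts to look and compute and a tool call to move; the robot and the scene stay as the last step left them, time stands still between calls to the robot, and variables do not carry over. Pictures are saved under pics/ and viewed, at most 10 in all, crops included, and the job is handed in when it is done.

Besides the shell and the picture viewer there is one more tool, called after "Emit:" by a JSON object that holds its "op" and its "data", one argument or row to a line. servo_tool: Moves the arm, as the interface text tells. Its arguments: {"type":"object","properties":{"deltas":{"type":"array","items":{"type":"array","items":{"type":"number"}}},"squeeze":{"type":"number"}},"required":["deltas"]}

```bash
mkdir -p pics; cat > h.py <<'E'
import numpy as np, cv2
from scipy.spatial.transform import Rotation as R
from station import arm
def rot(o):
    o=np.array(o,float)
    return o if o.shape==(3,3) else R.from_euler('xyz',o).as_matrix() if o.size==3 else R.from_quat(o).as_matrix()
def shot(name,fn=None):
    f=arm.grab_frame(name)
    if fn: cv2.imwrite('pics/'+fn,f['color'][:,:,::-1])
    return f
def world(f,p): return rot(f['orientation'])@np.array(p)+np.array(f['position'])
def ray(f,uv,z):
    "pixel -> world point on plane z"
    n=cv2.undistortPoints(np.array([[uv]],float),np.array(f['K']),np.array(f['distortion']))[0,0]
    d=rot(f['orientation'])@np.array([n[0],n[1],1]); c=np.array(f['position'])
    return c+d*(z-c[2])/d[2]
def proj(f,P):
    Rm=rot(f['orientation']); rv=cv2.Rodrigues(Rm.T)[0]; t=-Rm.T@np.array(f['position'])
    return cv2.projectPoints(np.array(P,float).reshape(-1,3),rv,t,np.array(f['K']),np.array(f['distortion']))[0][:,0]
E
python3 - <<'E'
from h import *
for n in ['top','scene']:
    f=shot(n,n+'0.png'); print(n,f['position'],f['orientation'])
    for q in ['rest','pivot','under_paddle','tile','pad','board','finished_tile','brush_mug','saucer','teacup','dish','oil_jar','colour_jar','palette_knife']:
        for d in arm.recognise(q,f)[:3]:
            w=world(f,d['at']); print(q,round(d['conf'],2),w.round(3),proj(f,w)[0].round())
print(arm.get_state())
E
```

```text
top [0.35820769 0.05200602 1.31118198] [-2.98570119  0.02113997 -1.58778746]
rest 0.98 [0.53  0.211 0.015] [271. 208.]
pivot 0.95 [0.527 0.213 0.02 ] [270. 209.]
under_paddle 0.87 [0.532 0.211 0.016] [271. 208.]
under_paddle 0.59 [0.374 0.001 0.015] [341. 259.]
tile 0.71 [0.318 0.218 0.003] [269. 279.]
tile 0.67 [0.494 0.368 0.003] [221. 221.]
tile 0.65 [0.588 0.201 0.046] [273. 188.]
pad 0.66 [ 0.569 -0.145  0.013] [387. 194.]
pad 0.57 [0.774 0.193 0.011] [277. 131.]
board 0.98 [ 0.586 -0.206  0.014] [407. 187.]
finished_tile 0.69 [ 0.597 -0.253  0.02 ] [423. 183.]
brush_mug 0.94 [0.683 0.421 0.092] [197. 155.]
saucer 0.61 [0.786 0.025 0.011] [330. 127.]
teacup 0.73 [0.777 0.195 0.009] [276. 131.]
dish 0.72 [0.372 0.001 0.013] [341. 259.]
dish 0.53 [0.591 0.199 0.042] [274. 187.]
oil_jar 0.7 [ 0.768 -0.132  0.075] [383. 125.]
palette_knife 0.67 [ 0.749 -0.257  0.006] [420. 137.]
scene [ 1.23147117 -0.43203816  0.54973553] [-2.12294291  0.01630806  0.91238868]
rest 0.57 [0.612 0.175 0.026] [363. 198.]
pivot 0.71 [0.615 0.176 0.025] [364. 198.]
under_paddle 0.82 [0.615 0.177 0.026] [3
[... 762 characters left out ...]
 [ 0.617 -0.225  0.012] [228. 265.]
{'t': 1.5, 'q': array([-9.55903811e-01,  3.58622227e-01,  1.18721075e-02,  1.71640268e-05,
       -1.22410639e+00, -2.88101344e-01]), 'qd': array([-0.00025384, -0.00075999, -0.00037895, -0.00018513,  0.001831  ,
        0.00289674]), 'joint_efforts': array([ 4.43538474e-04, -5.82371771e+01,  2.93290919e+01,  7.00206444e+00,
        1.24945477e-02, -5.78956872e-06]), 'eef_pos': array([ 0.21664102, -0.63925269,  0.22653779]), 'ee_rot': array([ 3.14153954e+00, -3.25759032e-05, -2.81479565e+00]), 'force': array([ 0.69656983,  0.33039412, -0.20931448]), 'moment': array([ 0.02882418, -0.02288853,  0.04638595]), 'gripper_force': 0.0, 'width': 0.08774598702710117}
```

```bash
python3 - <<'E'
import cv2
a=cv2.imread('pics/top0.png')[90:300,180:460]; cv2.imwrite('pics/top0c.png',cv2.resize(a,None,fx=2.85,fy=2.85,interpolation=cv2.INTER_CUBIC))
a=cv2.imread('pics/scene0.png')[130:340,190:470]; cv2.imwrite('pics/scene0c.png',cv2.resize(a,None,fx=2.85,fy=2.85,interpolation=cv2.INTER_CUBIC))
E
```

```text
(no output)
```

View pics/top0c.png

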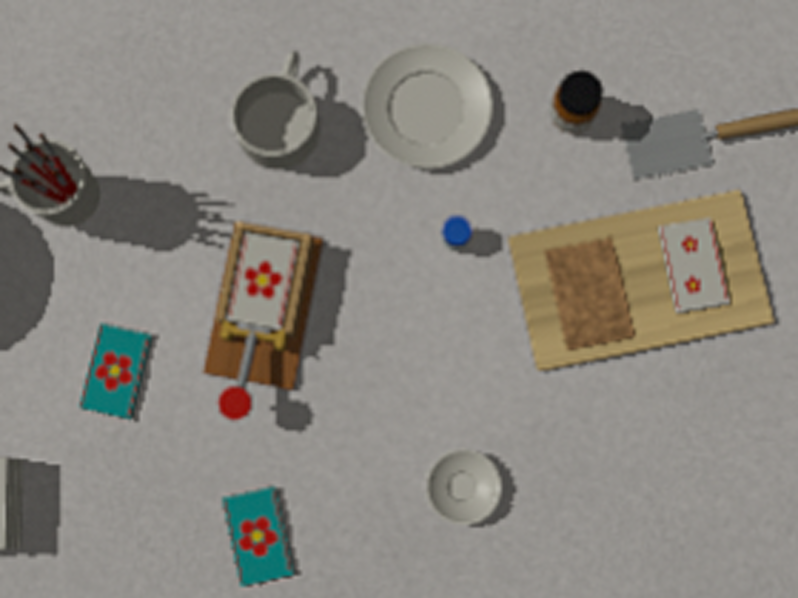

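View pics/scene0c.png

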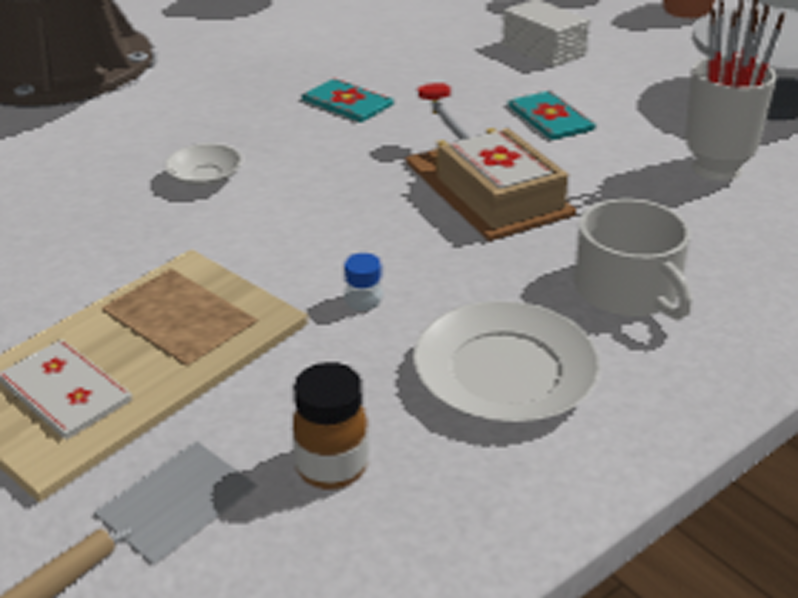

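Top crop: the rest is at about (265,300), with its paddle at (235,403) and the tile at (263,282). The pad is at (590,293), with the finished tile to its right at (693,265). The turquoise tiles at (118,370) and (258,536) are decoys. In the scene crop, the paddle at (434,91) sits on a high stem.

```bash
cat >> h.py <<'E'
def blob(mask,uv,r):
    "centroid and contour of mask component nearest uv"
    m=np.zeros_like(mask); u,v=map(int,uv); m[v-r:v+r,u-r:u+r]=mask[v-r:v+r,u-r:u+r]
    n,l,s,c=cv2.connectedComponentsWithStats(m.astype(np.uint8)); k=1+np.argmax(s[1:,4]); return c[k],(l==k).astype(np.uint8),s[k,4]
def red(f):
    a=f['color'].astype(int); return (a[:,:,0]>90)&(a[:,:,1]<0.4*a[:,:,0])&(a[:,:,2]<0.4*a[:,:,0])
def rect(f,mask,z):
    ys,xs=np.nonzero(cv2.morphologyEx(mask,cv2.MORPH_CLOSE,np.ones((7,7))))
    P=np.array([ray(f,(x,y),z)[:2] for x,y in zip(xs,ys)],np.float32)*1000
    (c,s,a)=cv2.minAreaRect(P)
    if s[0]<s[1]: s=s[::-1]; a+=90
    return np.array(c),s,(a+90)%180-90, P.mean(0)
def rdir(f,uv):
    d=ray(f,uv,0)-f['position']; return d/np.linalg.norm(d)
def tri(f,a,g,b):
    d,e=rdir(f,a),rdir(g,b); A=np.array([d,-e]).T; s=np.linalg.lstsq(A,g['position']-f['position'],rcond=None)[0]
    p,q=f['position']+s[0]*d,g['position']+s[1]*e; return (p+q)/2,np.linalg.norm(p-q)
E
cat > m.py <<'E'
from h import *
t=shot('top'); s=shot('scene')
c,m,n=blob(red(t),(180+235/2.85,90+403/2.85),12); d,m2,n2=blob(red(s),(190+434/2.85,130+91/2.85),14)
print('paddle',c,n,d,n2,tri(t,c,s,d))
for z in (.058,.065,.072): print(z,ray(t,c,z).round(4),ray(s,d,z).round(4))
ct,mt,nt=blob(red(t),(180+263/2.85,90+282/2.85),10); cs,ms,ns=blob(red(s),(190+500/2.85,130+156/2.85),12)
print('flower',ct,nt,cs,ns,tri(t,ct,s,cs),ray(t,ct,.046),ray(s,cs,.046))
a=t['color'].astype(int); hsv=cv2.cvtColor(t['color'],cv2.COLOR_RGB2HSV)
W=(a.min(2)>165)&(hsv[:,:,1]<30)
for nm,uv in(('tile',(263,282)),('fin',(693,265))):
    u=(180+uv[0]/2.85,90+uv[1]/2.85); _,mm,k=blob(W,u,24); print(nm,k,rect(t,mm,.046 if nm=='tile' else .02))
u=(180+590/2.85,90+293/2.85); print(a[int(u[1]),int(u[0])],hsv[int(u[1]),int(u[0])])
C=(hsv[:,:,1]>75)&(hsv[:,:,0]<18)&(a[:,:,0]<190)&(a[:,:,0]>80)
_,mm,k=blob(C,u,26); print('cork',k,rect(t,mm,.015))
B=(hsv[:,:,1]>60)&(hsv[:,:,0]>10)&(hsv[:,:,0]<25)&(a[:,:,0]>120)
_,mm,k=blob(B,(180+640/2.85,90+280/2.85),52); print('board',k,rect(t,mm,.012))
E
python3 m.py
```

```text
paddle [261.97916667 230.94791667] 96 [342.14285714 161.73809524] 42 (array([0.4582254 , 0.23219869, 0.05902826]), np.float64(0.00096699418887109))
0.058 [0.458 0.232 0.058] [0.4568 0.2341 0.058 ]
0.065 [0.4575 0.2309 0.065 ] [0.4678 0.2246 0.065 ]
0.072 [0.4569 0.2299 0.072 ] [0.4788 0.2151 0.072 ]
flower [273.94285714 187.31428571] 35 [364.56521739 184.76086957] 46 (array([0.58994493, 0.19926971, 0.04780278]), np.float64(0.003936867109415232)) [0.58901052 0.19791558 0.046     ] [0.58833407 0.2035562  0.046     ]Traceback (most recent call last):
  File "m.py", line 11, in <module>
    u=(180+uv[0]/2.85,90+uv[1]/2.85); _,mm,k=blob(W,u,24); print(nm,k,rect(t,mm,.046 if nm=='tile' else .02))
                                             ~~~~^^^^^^^^
  File "h.py", line 23, in blob
    n,l,s,c=cv2.connectedComponentsWithStats(m.astype(np.uint8)); k=1+np.argmax(s[1:,4]); return c[k],(l==k).astype(np.uint8),s[k,4]
                                                                      ~~~~~~~~~^^^^^^^^^
    return _wrapfunc(a, 'argmax', axis=axis, out=out, **kwds)
    return bound(*args, **kwds)
ValueError: attempt to get argmax of an empty sequence
```

```bash
sed -i 's/a.min(2)>165)&(hsv\[:,:,1\]<30)/a.min(2)>WT)\&(hsv[:,:,1]<40)/; s/^W=/WT=150\nprint("px",a[200,266],a[172,272],a[187,264],a[185,420],a[193,370],hsv[193,370],a[250,400]);W=/' m.py
sed -i 's/WT=150/WT=int(a[172,272].min()*0.88)/' m.py; python3 m.py | tail -8
```

```text
0.072 [0.4569 0.2299 0.072 ] [0.4788 0.2151 0.072 ]
flower [273.94285714 187.31428571] 35 [364.56521739 184.76086957] 46 (array([0.58994493, 0.19926971, 0.04780278]), np.float64(0.003936867109415232)) [0.58901052 0.19791558 0.046     ] [0.58833407 0.2035562  0.046     ]
px [153 151 140] [95 90 79] [154 141 130] [153 150 142] [138 121  81] [ 21 105 138] [150 148 144]
tile 901 (array([589.40460205, 206.0774231 ]), (144.61293029785156, 142.62997436523438), -0.5712966918945312, array([603.973  , 212.80765], dtype=float32))
fin 421 (array([ 598.72314453, -254.03117371]), (93.99874877929688, 55.981651306152344), 9.145108222961426, array([ 597.6284 , -254.58778], dtype=float32))
[129  98  63] [ 16 130 129]
cork 864 (array([ 571.29388428, -142.24382019]), (111.02327728271484, 74.33024597167969), 10.183091163635254, array([ 570.7737 , -142.33792], dtype=float32))
board 3012 (array([ 586.4621582 , -197.63047791]), (260.085693359375, 148.80535888671875), -79.62320518493652, array([ 583.0731 , -186.04626], dtype=float32))
```

```bash
sed -i 's/WT=int.*/WT=118/' m.py; sed -i 's/blob(W,u,24)/blob(W,u,19)/' m.py; cat >> m.py <<'E'
cv2.imwrite('pics/wm.png',np.hstack([cv2.resize((W*255).astype(np.uint8)[150:240,225:315],None,fx=4,fy=4,interpolation=0),cv2.resize(cv2.cvtColor(t['color'],cv2.COLOR_RGB2GRAY)[150:240,225:315],None,fx=4,fy=4)]))
Br=(hsv[:,:,1]>70)&(hsv[:,:,0]<28)
_,mm,k=blob(Br,(272,197),34); print('restbrown',k,rect(t,mm,.02), proj(t,[[.588,.199,.046]]))
E
python3 m.py | tail -8
```

```text
flower [273.94285714 187.31428571] 35 [364.56521739 184.76086957] 46 (array([0.58994493, 0.19926971, 0.04780278]), np.float64(0.003936867109415232)) [0.58901052 0.19791558 0.046     ] [0.58833407 0.2035562  0.046     ]
px [153 151 141] [96 91 80] [154 140 131] [152 150 141] [138 121  82] [ 21 103 138] [150 148 144]
tile 184 (array([562.04638672, 211.40583801]), (51.77204132080078, 51.36517333984375), 81.13094329833984, array([557.5381 , 210.41211], dtype=float32))
fin 408 (array([ 599.90423584, -254.4967804 ]), (91.8382339477539, 55.9875602722168), 8.309922218322754, array([ 598.82635, -254.39032], dtype=float32))
[130  98  64] [ 15 129 130]
cork 862 (array([ 570.9642334 , -142.26171875]), (110.3728256225586, 74.30868530273438), 10.322428703308105, array([ 570.8279 , -142.19601], dtype=float32))
board 3014 (array([ 586.15826416, -197.67506409]), (260.091552734375, 149.3654022216797), -79.6098518371582, array([ 583.0108, -186.1306], dtype=float32))
restbrown 1051 (array([564.92346191, 206.75128174]), (167.9065399169922, 98.00751495361328), -11.423332214355469, array([551.75653, 205.5512 ], dtype=float32)) [[273.58241729 187.65408418]]
```

View pics/wm.png

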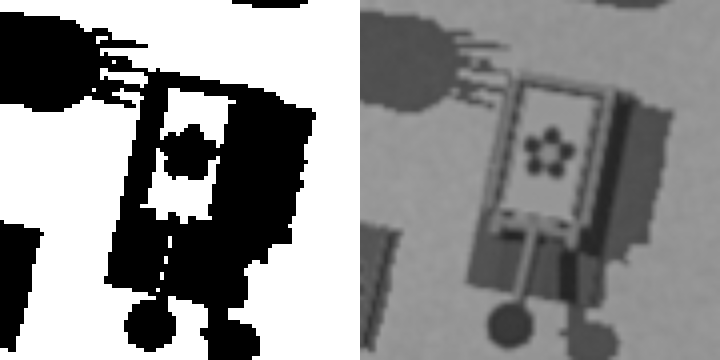

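```bash
cat > fit.py <<'E'
from h import *
from scipy.optimize import minimize
def score(p,fs):
    x,y,a=p[0],p[1],p[2]; out=0
    Rz=np.array([[np.cos(a),-np.sin(a)],[np.sin(a),np.cos(a)]])
    def samp(f,xs,ys):
        P=np.stack(np.meshgrid(xs,ys),-1).reshape(-1,2)@Rz.T+[x,y]
        uv=proj(f,np.c_[P,np.full(len(P),.046)]).astype(np.float32)
        g=cv2.GaussianBlur(cv2.cvtColor(f['color'],cv2.COLOR_RGB2GRAY).astype(np.float32),(0,0),.7)
        return cv2.remap(g,uv[None,:,0],uv[None,:,1],cv2.INTER_CUBIC)[0].mean()
    L,Wd=.0475,.029; l=np.linspace(-L,L,60); w=np.linspace(-Wd,Wd,40); i=np.linspace(.001,.004,4)
    for f in fs:
        out+=samp(f,l,np.r_[Wd-i,-Wd+i])-samp(f,l,np.r_[Wd+i,-Wd-i])+samp(f,np.r_[L-i,-L+i],w)-samp(f,np.r_[L+i,-L-i],w)
    return -out
if __name__=='__main__':
    t=shot('top'); s=shot('scene')
    for fs in([t],[s],[t,s]):
        best=min((minimize(score,[.588+dx,.2+dy,a],args=(fs,),method='Nelder-Mead',options=dict(initial_simplex=np.array([.588+dx,.2+dy,a])+np.array([[0,0,0],[.004,0,0],[0,.004,0],[0,0,.06]]))) for dx in(-.003,.003) for dy in (-.003,.003) for a in(-.25,-.18)),key=lambda r:r.fun)
        x,y,a=best.x; print(best.fun,best.x.round(4),np.degrees(a).round(2),'under_paddle',(x-.133*np.cos(a)).round(4),(y-.133*np.sin(a)).round(4))
E
python3 fit.py; python3 -c "
from h import *
t=shot('top');print([ray(t,(225+u/4,150+v/4),.046).round(4)[:2] for u,v in((170,88),(147,210),(230,90),(211,220))])"
```

```text
-54.54779815673828 [ 0.5868  0.2049 -0.2084] -11.94 under_paddle 0.4566 0.2324
-36.50788879394531 [ 0.5885  0.2031 -0.1944] -11.14 under_paddle 0.458 0.2288
-87.77030181884766 [ 0.5871  0.2043 -0.2061] -11.81 under_paddle 0.4569 0.2315
[array([0.6363, 0.2173]), array([0.5438, 0.2345]), array([0.6338, 0.172 ]), array([0.5353, 0.1867])]
```

```bash
cat >> h.py <<'E'
def plan(targets,g,lin=25.,ang=5.,start=None):
    "targets: list of (pos m, Rot); prints servo rows from current (or given) pose"
    s=arm.get_state(); p=np.array(s['eef_pos'])*1000; q=R.from_euler('xyz',s['ee_rot'])
    if start: p,q=np.array(start[0])*1000.,start[1]
    rows=[]
    for P,Q in targets:
        P=np.array(P)*1000; p0,q0=p.copy(),q; dv=(q0.inv()*Q).as_rotvec(degrees=True)
        n=int(max(1,np.ceil(np.linalg.norm(P-p0)/lin),np.ceil(np.linalg.norm(dv)/ang)))
        for i in range(1,n+1):
            t=np.round(q.inv().apply(p0+(P-p0)*i/n-p),0 if i<n else 1); r=np.round((q.inv()*(q0*R.from_rotvec(dv*i/n,degrees=True))).as_rotvec(degrees=True),1)
            p=p+q.apply(t); q=q*R.from_rotvec(r,degrees=True); rows.append([g]+[float(x)+0. for x in (*t,*r)])
    print(len(rows)); print(str(rows).replace('.0,',',').replace('.0]',']').replace('-0,','0,')); return p,q
YR=np.radians(-11.8); EX=np.array([np.cos(YR),np.sin(YR),0]); TILE=np.array([.587,.204,0]); REST=TILE-.025*EX
def down(yaw,tilt=0): return R.from_euler('z',yaw)*R.from_euler('y',tilt)*R.from_euler('x',np.pi)
E
python3 - <<'E'
from h import *
y0=arm.get_state()['ee_rot'][2]
plan([((.48,-.15,.23),down(y0+np.radians(85))),((.457,.2315,.12),down(YR))],1,30,7)
for tl in (.36,-.36): print(down(YR,tl).as_matrix()[:,2].round(3))
E
```

```text
33
[[1, -21, 20, 0, 0, 0, -4.5], [1, -23, 18, 0, 0, 0, -4.4], [1, -25, 16, -1, 0, 0, -4.5], [1, -25, 15, 0, 0, 0, -4.5], [1, -26, 12, 0, 0, 0, -4.5], [1, -28, 11, 0, 0, 0, -4.4], [1, -28, 8, 0, 0, 0, -4.5], [1, -29, 6, 0, 0, 0, -4.5], [1, -29, 3, -1, 0, 0, -4.5], [1, -29, 2, 0, 0, 0, -4.4], [1, -29, -1, 0, 0, 0, -4.5], [1, -29, -3, 0, 0, 0, -4.5], [1, -29, -6, 0, 0, 0, -4.5], [1, -28, -7, -1, 0, 0, -4.4], [1, -28, -10, 0, 0, 0, -4.5], [1, -26, -12, 0, 0, 0, -4.5], [1, -26, -14, 0, 0, 0, -4.5], [1, -24, -16, 0, 0, 0, -4.4], [1, -23.6, -17.9, -0.4, 0, 0, -4.5], [1, -27, -5, 8, 0, 0, -4.6], [1, -26, -7, 8, 0, 0, -4.6], [1, -26, -9, 8, 0, 0, -4.6], [1, -25, -11, 7, 0, 0, -4.6], [1, -24, -13, 8, 0, 0, -4.6], [1, -23, -15, 8, 0, 0, -4.6], [1, -21, -17, 8, 0, 0, -4.6], [1, -20, -18, 8, 0, 0, -4.6], [1, -19, -20, 8, 0, 0, -4.6], [1, -17, -22, 8, 0, 0, -4.7], [1, -15, -22, 7, 0, 0, -4.6], [1, -13, -24, 8, 0, 0, -4.6], [1, -11, -25, 8, 0, 0, -4.6], [1, -9.7, -25.9, 8, 0, 0, -4.6]]
[-0.345  0.072 -0.936]
[ 0.345 -0.072 -0.936]
```

Emit:
{"op": "servo_tool", "data": {
  "deltas": [
    [1,-21,20,0,0,0,-4.5],
    [1,-23,18,0,0,0,-4.4],
    [1,-25,16,-1,0,0,-4.5],
    [1,-25,15,0,0,0,-4.5],
    [1,-26,12,0,0,0,-4.5],
    [1,-28,11,0,0,0,-4.4],
    [1,-28,8,0,0,0,-4.5],
    [1,-29,6,0,0,0,-4.5],
    [1,-29,3,-1,0,0,-4.5],
    [1,-29,2,0,0,0,-4.4],
    [1,-29,-1,0,0,0,-4.5],
    [1,-29,-3,0,0,0,-4.5],
    [1,-29,-6,0,0,0,-4.5],
    [1,-28,-7,-1,0,0,-4.4],
    [1,-28,-10,0,0,0,-4.5],
    [1,-26,-12,0,0,0,-4.5],
    [1,-26,-14,0,0,0,-4.5],
    [1,-24,-16,0,0,0,-4.4],
    [1,-23.6,-17.9,-0.4,0,0,-4.5]
  ],
  "squeeze": 30
}}

```text
t: 3.53
eef_pos: [0.4805, -0.1486, 0.2303]
ee_rot: [-3.141, -0.0, -1.327]
force: [0.6, -0.6, -1.1]
width: 0.0003
gripper_force: 0.0
```

Emit:
{"op": "servo_tool", "data": {
  "deltas": [
    [1,-27,-5,8,0,0,-4.6],
    [1,-26,-7,8,0,0,-4.6],
    [1,-26,-9,8,0,0,-4.6],
    [1,-25,-11,7,0,0,-4.6],
    [1,-24,-13,8,0,0,-4.6],
    [1,-23,-15,8,0,0,-4.6],
    [1,-21,-17,8,0,0,-4.6],
    [1,-20,-18,8,0,0,-4.6],
    [1,-19,-20,8,0,0,-4.6],
    [1,-17,-22,8,0,0,-4.7],
    [1,-15,-22,7,0,0,-4.6],
    [1,-13,-24,8,0,0,-4.6],
    [1,-11,-25,8,0,0,-4.6],
    [1,-9.7,-25.9,8,0,0,-4.6],
    [1,0,0,0,0,0,0],
    [1,0,0,0,0,0,0]
  ]
}}

```text
t: 4.87
eef_pos: [0.4566, 0.2326, 0.1194]
ee_rot: [3.141, 0.001, -0.204]
force: [0.4, -0.7, 0.1]
width: 0.0006
gripper_force: 0.0
```

Emit:
{"op": "servo_tool", "data": {
  "deltas": [
    [1,0,1,12,0,0,0],
    [1,0,0,12,0,0,0],
    [1,0,0,12,0,0,0],
    [1,0,0,5,0,0,0],
    [1,0,0,0,0,0,0]
  ]
}}

```text
t: 5.28
eef_pos: [0.4563, 0.2293, 0.0782]
ee_rot: [3.14, 0.001, -0.207]
force: [0.3, -0.6, -0.3]
width: 0.0006
gripper_force: 0.0
```

```bash
python3 - <<'E'
from h import *
f=shot('scene'); a=f['color'][125:215,310:430,::-1]; b=shot('top')['color'][160:250,225:345,::-1]
cv2.imwrite('pics/p1.png',np.vstack([cv2.resize(x,None,fx=3.3,fy=3.3,interpolation=2) for x in (a,b)]))
E
```

```text
(no output)
```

View pics/p1.png

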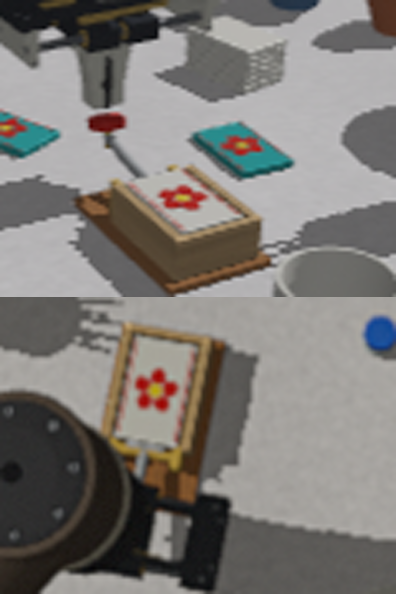

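The fingertips hang right over the red paddle (scene half (103,105) against (106,122)), a little above it. I'll go down slowly.

Emit:
{"op": "servo_tool", "data": {
  "deltas": [
    [1,0,0,2,0,0,0],
    [1,0,0,2,0,0,0],
    [1,0,0,2,0,0,0],
    [1,0,0,2,0,0,0],
    [1,0,0,2,0,0,0],
    [1,0,0,2,0,0,0]
  ]
}}

```text
t: 5.88
eef_pos: [0.4567, 0.2305, 0.0668]
ee_rot: [3.142, 0.0, -0.206]
force: [-0.3, -0.3, -0.1]
width: 0.0007
gripper_force: 0.0
```

Emit:
{"op": "servo_tool", "data": {
  "deltas": [
    [1,0,0,1,0,0,0],
    [1,0,0,1,0,0,0],
    [1,0,0,0,0,0,0]
  ]
}}

```text
t: 6.13
eef_pos: [0.4566, 0.2305, 0.0649]
ee_rot: [3.141, 0.0, -0.205]
force: [-1.8, 1.5, 2.6]
width: 0.0002
gripper_force: 1.8
```

Emit:
{"op": "servo_tool", "data": {
  "deltas": [
    [1,0,0,1,0,0,0],
    [1,0,0,1,0,0,0],
    [1,0,0,0,0,0,0]
  ]
}}

```text
t: 6.38
eef_pos: [0.456, 0.2305, 0.0629]
ee_rot: [3.141, 0.001, -0.206]
force: [-5.5, 0.6, 5.0]
width: 0.0003
gripper_force: 3.2
```

Emit:
{"op": "servo_tool", "data": {
  "deltas": [
    [1,0,0,1,0,0,0],
    [1,0,0,1,0,0,0],
    [1,0,0,0,0,0,0]
  ]
}}

```text
t: 6.63
eef_pos: [0.4554, 0.2304, 0.0607]
ee_rot: [3.141, 0.002, -0.206]
force: [-8.7, 3.0, 5.4]
width: 0.0003
gripper_force: 4.1
```

```bash
cat > press.py <<'E'
from h import *
def P(th,c0=np.array([.4567,.2305,.0655])):
    r=np.array([-.078,c0[2]-.034]); d=np.array([r[0]*np.cos(th)-r[1]*np.sin(th),r[0]*np.sin(th)+r[1]*np.cos(th)])-r
    return c0+EX*d[0]+np.array([0,0,d[1]])
if __name__=='__main__':
    st=((.4567,.2305,.0607),down(-.206))
    ths=np.linspace(.062,.33,15)[1:]
    p=plan([(P(t),down(YR,-.33*(t-.062)/.268)) for t in ths],1,20,7,st); print(p[0],P(.36))
E
python3 press.py
```

```text
14
[[1, -2.3, 0, 1.6, 0, 1.4, 0], [1, -0.5, 0, 1.6, 0, 1.3, 0], [1, -0.5, 0, 1.5, 0, 1.4, 0], [1, -0.5, 0, 1.5, 0, 1.3, 0], [1, -0.5, 0, 1.5, 0, 1.4, 0], [1, -0.6, 0, 1.6, 0, 1.3, 0], [1, -0.5, 0, 1.5, 0, 1.4, 0], [1, -0.6, 0, 1.5, 0, 1.3, 0], [1, -0.5, 0, 1.5, 0, 1.4, 0], [1, -0.6, 0, 1.5, 0, 1.3, 0], [1, -0.5, 0, 1.5, 0, 1.4, 0], [1, -0.6, 0, 1.5, 0, 1.3, 0], [1, -0.6, 0, 1.5, 0, 1.4, 0], [1, -0.5, 0, 1.5, 0, 1.3, 0]]
[450.86382245 231.71955255  38.57236848] [0.45073225 0.23174673 0.03600336]
```

Emit:
{"op": "servo_tool", "data": {
  "deltas": [
    [1,-2.3,0,1.6,0,1.4,0],
    [1,-0.5,0,1.6,0,1.3,0],
    [1,-0.5,0,1.5,0,1.4,0],
    [1,-0.5,0,1.5,0,1.3,0],
    [1,-0.5,0,1.5,0,1.4,0],
    [1,-0.6,0,1.6,0,1.3,0]
  ]
}}

```text
t: 7.13
eef_pos: [0.4527, 0.2319, 0.0518]
ee_rot: [-3.141, -0.143, -0.205]
force: [0.8, -0.8, 2.2]
width: 0.0005
gripper_force: 1.2
```

Emit:
{"op": "servo_tool", "data": {
  "deltas": [
    [1,-0.5,0,1.5,0,1.4,0],
    [1,-0.6,0,1.5,0,1.3,0],
    [1,-0.5,0,1.5,0,1.4,0],
    [1,-0.6,0,1.5,0,1.3,0]
  ]
}}

```text
t: 7.47
eef_pos: [0.4513, 0.2325, 0.0454]
ee_rot: [-3.14, -0.237, -0.205]
force: [2.1, -0.7, 3.0]
width: 0.0007
gripper_force: 1.1
```

Emit:
{"op": "servo_tool", "data": {
  "deltas": [
    [1,-0.5,0,1.5,0,1.4,0],
    [1,-0.6,0,1.5,0,1.3,0],
    [1,-0.6,0,1.5,0,1.4,0],
    [1,-0.5,0,1.5,0,1.3,0]
  ]
}}

```text
t: 7.8
eef_pos: [0.458, 0.2388, 0.0503]
ee_rot: [3.131, -0.313, -0.206]
force: [-0.3, -0.3, 0.0]
width: 0.0002
gripper_force: 0.0
```

```bash
python3 - <<'E'
from h import *
s=arm.get_state(); print({k:np.round(s[k],3) for k in('t','q','qd','eef_pos','ee_rot','force','moment')})
f=shot('scene'); a=f['color'][75:245,270:500,::-1]; cv2.imwrite('pics/p2.png',cv2.resize(a,None,fx=3,fy=3,interpolation=2))
E
```

```text
{'t': np.float64(7.8), 'q': array([ 0.937,  0.19 , -1.016,  0.894, -0.374, -0.414]), 'qd': array([ 0.019, -0.002, -0.009,  0.345, -0.143, -0.343]), 'eef_pos': array([0.458, 0.239, 0.05 ]), 'ee_rot': array([ 3.131, -0.313, -0.206]), 'force': array([-0.311, -0.325,  0.007]), 'moment': array([ 0.07 ,  1.22 , -0.032])}
```

View pics/p2.png

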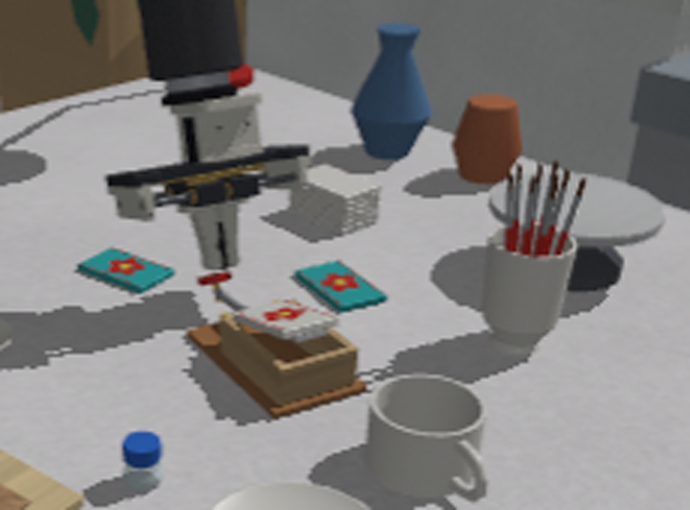

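The tilt ran joint 3 into its limit, and the fingers came off the paddle. The cradle has stayed partly tipped, at about (285,315) in the crop. I'll back off, reduce the tilt and press again.

```bash
python3 - <<'E'
from press import *
print(P(.26))
plan([((.456,.2388,.07),down(YR,-.25)),((.4515,.232,.060),down(YR,-.12))],1,8,3)
E
```

```text
[0.45133928 0.23161991 0.044389  ]
6
[[1, 1, 0, -6, 0.2, -1.2, 0], [1, 2, 1, -7, 0.2, -1.3, 0], [1, 0.6, 0.1, -6.2, 0.2, -1.2, 0], [1, -2, 3, 3, 0, -2.5, 0], [1, -1, 2, 3, 0, -2.5, 0], [1, -2, 2.6, 3.2, 0, -2.4, 0]]
```

Emit:
{"op": "servo_tool", "data": {
  "deltas": [
    [1,1,0,-6,0.2,-1.2,0],
    [1,2,1,-7,0.2,-1.3,0],
    [1,0.6,0.1,-6.2,0.2,-1.2,0],
    [1,-2,3,3,0,-2.5,0],
    [1,-1,2,3,0,-2.5,0],
    [1,-2,2.6,3.2,0,-2.4,0],
    [1,0,0,0,0,0,0],
    [1,0,0,0,0,0,0]
  ]
}}

```text
t: 8.52
eef_pos: [0.4513, 0.2309, 0.059]
ee_rot: [3.141, -0.119, -0.208]
force: [0.4, -0.5, 0.1]
width: 0.0
gripper_force: 0.0
```

```bash
python3 - <<'E'
from press import *
s=arm.get_state(); print({k:np.round(s[k],3) for k in('t','q','qd','eef_pos','ee_rot','force','moment')})
plan([((.4515,.2317,.048),down(YR,-.12))],1,2,3)
E
```

```text
{'t': np.float64(8.517), 'q': array([ 0.942,  0.217, -0.721,  0.196, -0.593,  0.261]), 'qd': array([ 0.009, -0.014, -0.036,  0.035,  0.01 , -0.029]), 'eef_pos': array([0.451, 0.231, 0.059]), 'ee_rot': array([ 3.141, -0.119, -0.208]), 'force': array([ 0.371, -0.545,  0.074]), 'moment': array([-0.012,  0.607,  0.027])}
6
[[1, 0, 0, 2, 0, 0, 0], [1, 0, 0, 2, 0, 0, 0], [1, -1, 0, 1, 0, 0, 0], [1, 0, -1, 2, 0, 0, -0.1], [1, 0, 0, 2, 0, 0, 0], [1, -0.3, 0.2, 1.9, 0, 0, 0]]
```

Emit:
{"op": "servo_tool", "data": {
  "deltas": [
    [1,-0.2,-0.2,2,0,0,0],
    [1,-0.2,-0.2,2,0,0,0],
    [1,-0.2,-0.2,2,0,0,0],
    [1,-0.2,0,2,0,0,0],
    [1,-0.2,0,2,0,0,0],
    [1,-0.2,0,1,0,0,0]
  ]
}}

```text
t: 9.02
eef_pos: [0.4507, 0.2312, 0.0477]
ee_rot: [3.14, -0.118, -0.206]
force: [-0.3, -0.7, -0.6]
width: 0.0005
gripper_force: 0.0
```

Emit:
{"op": "servo_tool", "data": {
  "deltas": [
    [1,-0.1,0,1,0,0,0],
    [1,-0.1,0,1,0,0,0],
    [1,-0.1,0,1,0,0,0]
  ]
}}

```text
t: 9.27
eef_pos: [0.451, 0.2314, 0.045]
ee_rot: [3.141, -0.118, -0.206]
force: [0.6, -0.0, 1.8]
width: 0.0002
gripper_force: 0.7
```

Emit:
{"op": "servo_tool", "data": {
  "deltas": [
    [1,-0.1,0,1,0,0,0],
    [1,-0.1,0,1,0,0,0],
    [1,-0.1,0,1,0,0,0]
  ]
}}

```text
t: 9.52
eef_pos: [0.451, 0.2313, 0.042]
ee_rot: [3.141, -0.118, -0.206]
force: [-4.0, -0.0, 3.1]
width: 0.0005
gripper_force: 2.2
```

Emit:
{"op": "servo_tool", "data": {
  "deltas": [
    [1,-0.5,0,1,0,0,0],
    [1,-0.3,0,1,0,0,0],
    [1,-0.3,0,1,0,0,0]
  ]
}}

```text
t: 9.77
eef_pos: [0.4504, 0.2315, 0.0389]
ee_rot: [3.141, -0.119, -0.206]
force: [-0.6, 0.4, 2.9]
width: 0.0001
gripper_force: 1.4
```

Emit:
{"op": "servo_tool", "data": {
  "deltas": [
    [1,-0.3,0,1,0,0,0],
    [1,-0.2,0,1,0,0,0]
  ]
}}

```text
t: 9.93
eef_pos: [0.4502, 0.2316, 0.0369]
ee_rot: [3.141, -0.119, -0.206]
force: [0.6, -0.0, 3.5]
width: 0.0004
gripper_force: 1.7
```

Emit:
{"op": "servo_tool", "data": {
  "deltas": [
    [1,-0.2,0,0.7,0,0,0],
    [1,0,0,0,0,0,0]
  ]
}}

```text
t: 10.1
eef_pos: [0.4502, 0.2317, 0.0363]
ee_rot: [3.141, -0.119, -0.206]
force: [-0.2, -1.6, 5.3]
width: 0.0002
gripper_force: 2.4
```

Emit:
{"op": "servo_tool", "data": {
  "deltas": [
    [1,-0.1,0,0.7,0,0,0],
    [1,0,0,0,0,0,0]
  ]
}}

```text
t: 10.27
eef_pos: [0.4502, 0.2317, 0.0357]
ee_rot: [3.141, -0.119, -0.206]
force: [-0.5, -1.2, 6.9]
width: 0.0005
gripper_force: 3.2
```

Emit:
{"op": "servo_tool", "data": {
  "deltas": [
    [1,0,0,0.7,0,0,0],
    [1,0,0,0,0,0,0]
  ]
}}

```text
t: 10.43
eef_pos: [0.4503, 0.2317, 0.0351]
ee_rot: [3.141, -0.119, -0.206]
force: [-2.0, -0.9, 10.1]
width: 0.0002
gripper_force: 4.2
```

Emit:
{"op": "servo_tool", "data": {
  "deltas": [
    [1,0,0,0.7,0,0,0],
    [1,0,0,0,0,0,0]
  ]
}}

```text
t: 10.6
eef_pos: [0.4504, 0.2317, 0.0346]
ee_rot: [3.141, -0.119, -0.206]
force: [-2.9, -1.1, 11.0]
width: 0.0004
gripper_force: 5.2
```

Emit:
{"op": "servo_tool", "data": {
  "deltas": [
    [1,-0.1,0,0.6,0,0,0],
    [1,-0.1,0,0.4,0,0,0],
    [1,0,0,0,0,0,0]
  ]
}}

```text
t: 10.85
eef_pos: [0.4504, 0.2318, 0.0338]
ee_rot: [3.141, -0.119, -0.206]
force: [-2.8, -2.1, 12.4]
width: 0.0005
gripper_force: 6.2
```

Emit:
{"op": "servo_tool", "data": {
  "deltas": [
    [1,0,0,0,0,0,0],
    [1,0,0,0,0,0,0],
    [1,0,0,0,0,0,0],
    [1,0,0,0,0,0,0],
    [1,0,0,0,0,0,0],
    [1,0,0,0,0,0,0],
    [1,0,0,0,0,0,0],
    [1,0,0,0,0,0,0],
    [1,0,0,0,0,0,0],
    [1,0,0,0,0,0,0],
    [1,0,0,0,0,0,0],
    [1,0,0,0,0,0,0],
    [1,0,0,0,0,0,0],
    [1,0,0,0,0,0,0]
  ]
}}

```text
t: 12.02
eef_pos: [0.4504, 0.2318, 0.0338]
ee_rot: [3.141, -0.119, -0.206]
force: [-2.5, -2.0, 12.5]
width: 0.0005
gripper_force: 6.1
```

Emit:
{"op": "servo_tool", "data": {
  "deltas": [
    [1,-0.1,0,0.4,0,0,0],
    [1,0,0,0.3,0,0,0],
    [1,0,0,0,0,0,0],
    [1,0,0,0,0,0,0],
    [1,0,0,0,0,0,0],
    [1,0,0,0,0,0,0],
    [1,0,0,0,0,0,0],
    [1,0,0,0,0,0,0],
    [1,0,0,0,0,0,0],
    [1,0,0,0,0,0,0],
    [1,0,0,0,0,0,0],
    [1,0,0,0,0,0,0],
    [1,0,0,0,0,0,0],
    [1,0,0,0,0,0,0]
  ]
}}

```text
t: 13.18
eef_pos: [0.4504, 0.2318, 0.0333]
ee_rot: [3.142, -0.119, -0.206]
force: [-3.9, -1.1, 14.4]
width: 0.0003
gripper_force: 7.0
```

Emit:
{"op": "servo_tool", "data": {
  "deltas": [
    [1,0,0,-2,0,0,0],
    [1,0,0,-4,0,0,0],
    [1,0,0,-10,0,0,0],
    [1,0,0,-25,0,0,0],
    [0,0,0,-35,0,0,0],
    [-1,0,0,-20,0,0,0],
    [-1,0,0,0,0,0,0]
  ]
}}

```text
t: 13.77
eef_pos: [0.4403, 0.236, 0.1319]
ee_rot: [-3.136, -0.122, -0.206]
force: [0.4, 0.5, 0.4]
width: 0.0156
gripper_force: 0.0
```

```bash
python3 - <<'E'
from h import *
s=arm.get_state(); print({k:np.round(s[k],3) for k in('t','q','eef_pos','ee_rot','force')})
f=shot('scene'); a=f['color'][110:240,270:450,::-1]; b=shot('top')['color'][150:240,225:350,::-1]
cv2.imwrite('pics/p3.png',np.vstack([cv2.resize(x,(500,int(500*x.shape[0]/x.shape[1])),interpolation=2)[:300] for x in (a,b)]))
# tilted tile grasp geometry
th=.36
def G(X,z): # point on tile at rest x=X, height z over underside (mm)
    r=np.array([X+30,4+z]); d=np.array([r[0]*np.cos(th)-r[1]*np.sin(th)-30, r[0]*np.sin(th)+r[1]*np.cos(th)+34]); return REST+EX*d[0]/1e3+np.array([0,0,d[1]/1e3])
print('tile ctr top',G(25,8),'X38',G(38,1),G(45,1)); ctr=G(25,8)
for g in (f,shot('top')): print(proj(g,[ctr,G(72.5,8)]).round(1))
print(ctr)
for n in('top','scene'):
    g=shot(n)
    for d in arm.recognise('tile',g)[:4]: print(n,round(d['conf'],2),world(g,d['at']).round(3))
E
```

```text
{'t': np.float64(13.767), 'q': array([ 0.973,  0.101, -0.638,  0.156, -0.786,  0.284]), 'eef_pos': array([0.44 , 0.236, 0.132]), 'ee_rot': array([-3.136, -0.122, -0.206]), 'force': array([0.392, 0.498, 0.351])}
tile ctr top [0.57941087 0.20558545 0.06460584] X38 [0.59373423 0.20259315 0.06263413] [0.60014706 0.20125344 0.06510005]
[[363.2 177.4]
 [372.2 178.8]]
[[270.6 189.5]
 [273.  173.8]]
[0.57941087 0.20558545 0.06460584]
top 0.92 [0.584 0.201 0.065]
top 0.84 [0.322 0.217 0.006]
top 0.77 [0.521 0.369 0.006]
top 0.28 [ 0.767 -0.133  0.071]
scene 0.76 [0.592 0.2   0.068]
scene 0.72 [0.33  0.211 0.006]
scene 0.59 [0.506 0.362 0.009]
```

View pics/p3.png

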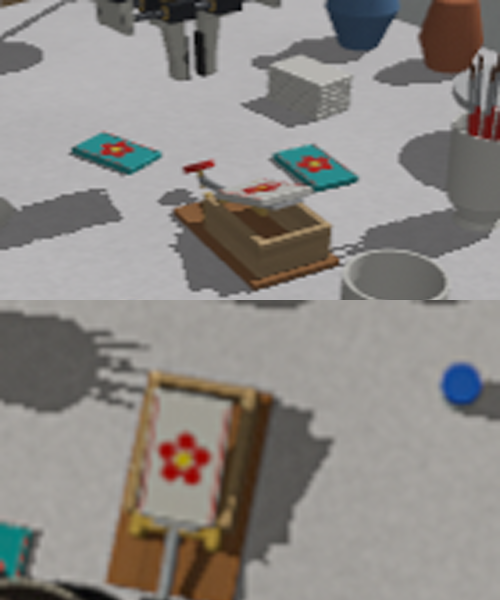

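The cradle stays tipped. The flower is at top pixel (270.8,190), and my model predicts (270.6,189.5). I'll move over the tile with the tool aligned to it.

```bash
cat >> h.py <<'E'
def G(X,z,th=.36):
    "point on tipped tile at rest x=X mm, z mm over its underside"
    r=np.array([X+30,4+z]); d=np.array([r[0]*np.cos(th)-r[1]*np.sin(th)-30, r[0]*np.sin(th)+r[1]*np.cos(th)+34])
    return REST+EX*d[0]/1e3+np.array([0,0,d[1]/1e3])
E
python3 - <<'E'
from h import *
Q=down(YR,-.36)
plan([((.54,.215,.16),down(YR,-.12)),(G(38,55),Q)],-1,25,5)
E
```

```text
8
[[-1, 21, -1, -4, 0, 0, 0], [-1, 22, 0, -4, 0.1, 0.1, 0], [-1, 21, -1, -5, 0, 0, 0], [-1, 21, 0, -4, 0, 0, 0], [-1, 21.3, -0.8, -4, 0.1, 0, 0], [-1, 10, 0, 17, 0, 4.6, 0], [-1, 9, 1, 18, 0, 4.6, 0], [-1, 7.1, 0.2, 17.9, 0, 4.6, 0]]
```

Emit:
{"op": "servo_tool", "data": {
  "deltas": [
    [-1,21,-1,-4,0,0,0],
    [-1,22,0,-4,0.1,0.1,0],
    [-1,21,-1,-5,0,0,0],
    [-1,21,0,-4,0,0,0],
    [-1,21.3,-0.8,-4,0.1,0,0],
    [-1,10,0,17,0,4.6,0],
    [-1,9,1,18,0,4.6,0],
    [-1,7.1,0.2,17.9,0,4.6,0],
    [-1,0,0,0,0,0,0]
  ]
}}

```text
t: 14.87
eef_pos: [0.5725, 0.2019, 0.1167]
ee_rot: [3.131, -0.34, -0.205]
force: [-0.8, -1.6, -0.6]
width: 0.0873
gripper_force: 0.0
```

```bash
python3 - <<'E'
from h import *
s=arm.get_state(); print({k:np.round(s[k],4) for k in('t','q','eef_pos','ee_rot','force','width')}, G(38,55))
plan([(G(38,25),down(YR,-.36)),(G(38,2),down(YR,-.36))],-1,8,5)
E
```

```text
{'t': np.float64(14.8667), 'q': array([ 0.7898,  0.2061, -0.7488,  0.6146, -0.5169,  0.0507]), 'eef_pos': array([0.5725, 0.2019, 0.1167]), 'ee_rot': array([ 3.131 , -0.3396, -0.2046]), 'force': array([-0.7784, -1.6056, -0.5684]), 'width': np.float64(0.0873)} [0.57511342 0.20648324 0.11317256]
8
[[-1, 0, -1, 7, 0.1, 0.2, 0], [-1, 0, -1, 7, 0.1, 0.3, 0], [-1, 0, -1, 6, 0.1, 0.2, 0], [-1, 1, -1, 7, 0.2, 0.2, 0.1], [-1, -0.3, -1.2, 6.9, 0.1, 0.3, 0], [-1, 0, 0, 8, 0, 0, 0], [-1, 0, 0, 7, 0, 0, 0], [-1, 0, 0, 8, 0, 0, 0]]
```

Emit:
{"op": "servo_tool", "data": {
  "deltas": [
    [-1,0,-1,7,0.1,0.2,0],
    [-1,0,-1,7,0.1,0.3,0],
    [-1,0,-1,6,0.1,0.2,0],
    [-1,1,-1,7,0.2,0.2,0.1],
    [-1,0,-1,7,0.1,0.3,0],
    [-1,0,0,0,0,0,0],
    [-1,0,0,0,0,0,0]
  ]
}}

```text
t: 15.45
eef_pos: [0.5894, 0.2064, 0.09]
ee_rot: [-3.133, -0.361, -0.213]
force: [-0.5, -1.0, -0.3]
width: 0.0878
gripper_force: 0.0
```

```bash
python3 - <<'E'
from h import *
s=arm.get_state(); print({k:np.round(s[k],4) for k in('t','q','eef_pos','ee_rot','force','width')}, G(38,25))
plan([(G(38,2),down(YR,-.36))],-1,6,5)
f=shot('scene'); a=f['color'][110:240,290:470,::-1]; cv2.imwrite('pics/p4.png',cv2.resize(a,None,fx=4,fy=4,interpolation=2))
E
```

```text
{'t': np.float64(15.45), 'q': array([ 0.7272,  0.251 , -0.814 ,  0.8142, -0.3958, -0.1093]), 'eef_pos': array([0.5894, 0.2064, 0.09  ]), 'ee_rot': array([-3.1328, -0.3614, -0.213 ]), 'force': array([-0.5038, -1.0193, -0.2869]), 'width': np.float64(0.0878)} [0.58545831 0.20432207 0.08509566]
5
[[-1, -1, 1, 5, -0.1, 0, -0.1], [-1, -1, 0, 6, 0, 0, -0.1], [-1, -1, 1, 5, -0.1, 0, 0], [-1, -1, 0, 5, -0.1, -0.1, -0.1], [-1, -1, 1, 5.3, -0.1, 0, -0.1]]
```

View pics/p4.png

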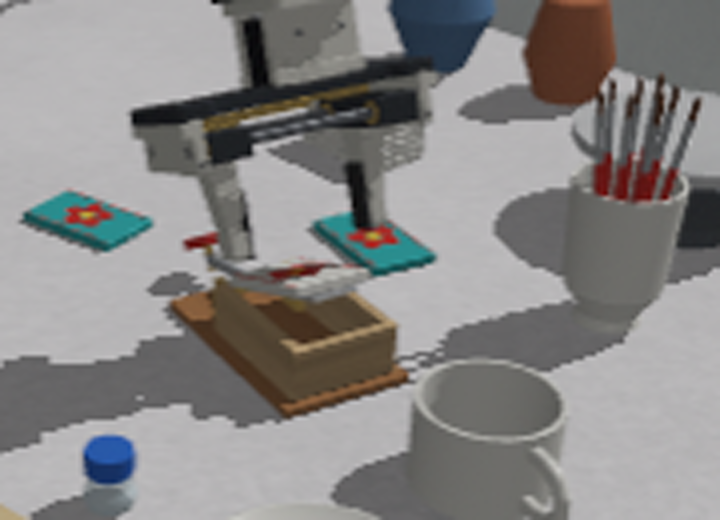

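The fingers straddle the tipped tile, slightly above its raised half. I'll continue in slow steps.

Emit:
{"op": "servo_tool", "data": {
  "deltas": [
    [-1,-1,1,4,-0.1,0,-0.1],
    [-1,-1,0,4,0,0,-0.1],
    [-1,-1,1,4,-0.1,0,0],
    [-1,-1,0,4,-0.1,-0.1,-0.1],
    [-1,0,0,0,0,0,0],
    [-1,0,0,0,0,0,0]
  ]
}}

```text
t: 16.0
eef_pos: [0.5906, 0.2049, 0.0737]
ee_rot: [-3.139, -0.36, -0.207]
force: [-0.7, -0.5, 0.2]
width: 0.0879
gripper_force: 0.0
```

```bash
python3 - <<'E'
from h import *
s=arm.get_state(); print({k:np.round(s[k],4) for k in('t','q','eef_pos','ee_rot','force','width')}, G(38,2))
plan([(G(38,2),down(YR,-.36))],-1,3,5)
E
```

```text
{'t': np.float64(16.0), 'q': array([ 0.6932,  0.2727, -0.8474,  0.9217, -0.352 , -0.1869]), 'eef_pos': array([0.5906, 0.2049, 0.0737]), 'ee_rot': array([-3.139 , -0.3605, -0.2066]), 'force': array([-0.6764, -0.5247,  0.249 ]), 'width': np.float64(0.0879)} [0.5933894  0.20266519 0.06357003]
4
[[-1, 0, 0, 3, 0, 0, 0], [-1, 0, 1, 2, -0.1, 0, 0], [-1, 0, 0, 3, 0, 0, 0], [-1, -0.6, 0.6, 2.6, 0, 0, 0]]
```

Emit:
{"op": "servo_tool", "data": {
  "deltas": [
    [-1,0,0,3,0,0,0],
    [-1,0,1,2,-0.1,0,0],
    [-1,0,0,3,0,0,0],
    [-1,-0.6,0.6,2.6,0,0,0],
    [-1,0,0,0,0,0,0],
    [-1,0,0,0,0,0,0]
  ]
}}

```text
t: 16.5
eef_pos: [0.593, 0.2023, 0.0629]
ee_rot: [-3.141, -0.36, -0.207]
force: [-0.5, -0.4, 0.3]
width: 0.0875
gripper_force: 0.0
```

Emit:
{"op": "servo_tool", "data": {
  "deltas": [
    [-0.8,0,0,0,0,0,0],
    [-0.6,0,0,0,0,0,0],
    [-0.5,0,0,0,0,0,0],
    [-0.4,0,0,0,0,0,0],
    [-0.3,0,0,0,0,0,0],
    [-0.2,0,0,0,0,0,0],
    [0,0,0,0,0,0,0],
    [1,0,0,0,0,0,0],
    [1,0,0,0,0,0,0],
    [1,0,0,0,0,0,0],
    [1,0,0,0,0,0,0]
  ],
  "squeeze": 20
}}

```text
t: 17.42
eef_pos: [0.5931, 0.203, 0.0633]
ee_rot: [-3.14, -0.36, -0.206]
force: [-0.5, 1.8, 0.2]
width: 0.0574
gripper_force: 20.0
```

Emit:
{"op": "servo_tool", "data": {
  "deltas": [
    [1,0.7,0,-1.9,0,0,0],
    [1,1.1,0,-2.8,0,0,0],
    [1,1.8,0,-4.7,0,0,0],
    [1,2.5,0,-6.6,0,0,0],
    [1,2.8,0,-7.5,0,0,0],
    [1,2.8,0,-7.5,0,0,0],
    [1,2.8,0,-7.5,0,0,0],
    [1,2.8,0,-7.5,0,0,0],
    [1,2.8,0,-7.5,0,0,0],
    [1,2.8,0,-7.5,0,0,0],
    [1,2.8,0,-7.5,0,0,0],
    [1,2.8,0,-7.5,0,0,0],
    [1,2.8,0,-7.5,0,0,0],
    [1,2.8,0,-7.5,0,0,0],
    [1,0,0,0,0,0,0],
    [1,0,0,0,0,0,0],
    [1,0,0,0,0,0,0]
  ],
  "squeeze": 30
}}

```text
t: 18.83
eef_pos: [0.5926, 0.2026, 0.1601]
ee_rot: [-3.141, -0.36, -0.206]
force: [0.2, -0.4, -1.0]
width: 0.0575
gripper_force: 30.0
```

```bash
python3 - <<'E'
from h import *
s=arm.get_state(); print({k:np.round(s[k],4) for k in('t','q','eef_pos','ee_rot','force','width')})
f=shot('scene'); a=f['color'][70:240,270:450,::-1]; b=shot('top')['color'][130:240,225:350,::-1]
cv2.imwrite('pics/p5.png',np.hstack([cv2.resize(x,(int(450*x.shape[1]/x.shape[0]),450),interpolation=2)[:,:400] for x in (a,b)]))
E
```

```text
{'t': np.float64(18.8333), 'q': array([ 0.7841,  0.175 , -0.6615,  0.547 , -0.6014,  0.146 ]), 'eef_pos': array([0.5926, 0.2026, 0.1601]), 'ee_rot': array([-3.1409, -0.36  , -0.2064]), 'force': array([ 0.1577, -0.3846, -0.9982]), 'width': np.float64(0.0575)}
```

View pics/p5.png

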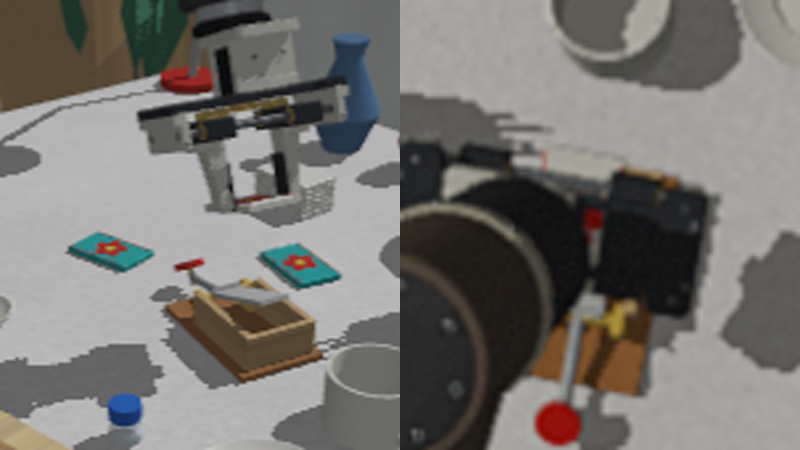

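```bash
cat > place.py <<'E'
from h import *
PY=np.radians(10.3); PX=np.array([np.cos(PY),np.sin(PY),0]); PAD=np.array([.5711,-.1422,0]); TP=PAD+.013*PX
if __name__=='__main__':
    plan([((.593,.18,.16),down(YR,-.3)),(TP+[0,0,.16],down(PY))],1,20,3.5)
E
python3 place.py
```

```text
19
[[1, 2, 11, 1, 0, -1.7, 0], [1, 2.8, 10.8, 0.5, 0, -1.7, 0], [1, 3, 19, 1, 0.2, -1, -1.3], [1, 3, 18, 1, 0.2, -1, -1.3], [1, 2, 19, 1, 0.2, -1, -1.3], [1, 2, 19, 0, 0.2, -1, -1.3], [1, 2, 18, 1, 0.2, -1, -1.3], [1, 1, 19, 0, 0.2, -1, -1.2], [1, 1, 19, 1, 0.2, -1, -1.3], [1, 0, 19, 0, 0.2, -1, -1.3], [1, 0, 18, 0, 0.2, -1, -1.3], [1, -1, 19, 0, 0.2, -1, -1.3], [1, -1, 19, 1, 0.1, -1, -1.3], [1, -1, 19, 0, 0.2, -1, -1.3], [1, -2, 19, 0, 0.2, -1, -1.3], [1, -2, 18, 0, 0.2, -1, -1.3], [1, -3, 19, 0, 0.2, -1, -1.3], [1, -3, 19, 0, 0.2, -1, -1.3], [1, -3.2, 18.1, -0.2, 0.2, -1, -1.2]]
```

Emit:
{"op": "servo_tool", "data": {
  "deltas": [
    [1,2,11,1,0,-1.7,0],
    [1,2.8,10.8,0.5,0,-1.7,0],
    [1,3,19,1,0.2,-1,-1.3],
    [1,3,18,1,0.2,-1,-1.3],
    [1,2,19,1,0.2,-1,-1.3],
    [1,2,19,0,0.2,-1,-1.3],
    [1,2,18,1,0.2,-1,-1.3],
    [1,1,19,0,0.2,-1,-1.2],
    [1,1,19,1,0.2,-1,-1.3],
    [1,0,19,0,0.2,-1,-1.3],
    [1,0,18,0,0.2,-1,-1.3],
    [1,-1,19,0,0.2,-1,-1.3],
    [1,-1,19,1,0.1,-1,-1.3],
    [1,-1,19,0,0.2,-1,-1.3],
    [1,-2,19,0,0.2,-1,-1.3],
    [1,-2,18,0,0.2,-1,-1.3],
    [1,-3,19,0,0.2,-1,-1.3],
    [1,-3,19,0,0.2,-1,-1.3],
    [1,-3.2,18.1,-0.2,0.2,-1,-1.2],
    [1,0,0,0,0,0,0]
  ]
}}

```text
t: 20.6
eef_pos: [0.5841, -0.1422, 0.1595]
ee_rot: [3.142, 0.002, 0.178]
force: [0.4, -0.2, -0.7]
width: 0.0575
gripper_force: 30.0
```

```bash
python3 - <<'E'
from place import *
s=arm.get_state(); print({k:np.round(s[k],4) for k in('t','q','eef_pos','ee_rot','force','width')},TP)
plan([(TP+[0,0,.06],down(PY))],1,15,3)
E
```

```text
{'t': np.float64(20.6), 'q': array([ 8.6000e-02,  2.9060e-01, -2.4780e-01,  3.0000e-04, -1.0342e+00,
        1.6628e+00]), 'eef_pos': array([ 0.5841, -0.1422,  0.1595]), 'ee_rot': array([3.1415e+00, 1.9000e-03, 1.7820e-01]), 'force': array([ 0.4175, -0.1688, -0.7374]), 'width': np.float64(0.0575)} [ 0.58389051 -0.13987557  0.        ]
7
[[1, 0, 0, 14, 0, 0, 0], [1, 0, -1, 14, 0, 0, 0], [1, 0, 0, 15, 0, 0, 0], [1, 0, 0, 14, 0, 0.1, -0.1], [1, 0, -1, 14, 0, 0, 0], [1, 0, 0, 14, 0, 0, 0], [1, 0.3, -0.4, 14.5, 0, 0, 0]]
```

Emit:
{"op": "servo_tool", "data": {
  "deltas": [
    [1,0,0,14,0,0,0],
    [1,0,-1,14,0,0,0],
    [1,0,0,15,0,0,0],
    [1,0,0,14,0,0.1,-0.1],
    [1,0,-1,14,0,0,0],
    [1,0,0,14,0,0,0],
    [1,0.3,-0.4,14.5,0,0,0],
    [1,0,0,0,0,0,0],
    [1,0,0,0,0,0,0]
  ]
}}

```text
t: 21.35
eef_pos: [0.5836, -0.1369, 0.0601]
ee_rot: [-3.141, -0.0, 0.181]
force: [-0.6, -0.1, -1.9]
width: 0.0572
gripper_force: 30.0
```

```bash
python3 - <<'E'
from place import *
s=arm.get_state(); print({k:np.round(s[k],4) for k in('t','eef_pos','ee_rot','force','width')},TP)
T=s['eef_pos']; Q=R.from_euler('xyz',s['ee_rot'])
ctr=[-13,0,2]; cor=[[sx*47.5-13,sy*29,2-h] for h in(0,8) for sx in(-1,1) for sy in (-1,1)]
W=T+Q.apply(np.array(cor))/1000
f=shot('scene'); uv=proj(f,W); t=shot('top'); tv=proj(t,W)
pc=np.array([PAD+PX*sx*.056+np.array([-PX[1],PX[0],0])*sy*.0375+[0,0,.015] for sx,sy in((-1,-1),(1,-1),(1,1),(-1,1))])
ims=[]
for g,u,(y0,y1,x0,x1) in((f,uv,(165,285,180,300)),(t,tv,(140,240,350,450))):
    k=400//(y1-y0)*1.0; k=450/(y1-y0); a=cv2.resize(np.ascontiguousarray(g['color'][y0:y1,x0:x1,::-1]),None,fx=k,fy=k,interpolation=2)
    for p in u: cv2.circle(a,tuple(int(v) for v in ((p-[x0,y0]+.5)*k)),2,(255,0,255),-1)
    for p in proj(g,pc): cv2.circle(a,tuple(int(v) for v in ((p-[x0,y0]+.5)*k)),2,(0,255,0),-1)
    ims.append(a[:,:400] if 0 else a)
cv2.imwrite('pics/p6.png',cv2.resize(np.hstack(ims),(800,400)))
E
```

```text
{'t': np.float64(21.35), 'eef_pos': array([ 0.5836, -0.1369,  0.0601]), 'ee_rot': array([-3.1413e+00, -2.0000e-04,  1.8090e-01]), 'force': array([-0.5762, -0.1475, -1.9104]), 'width': np.float64(0.0572)} [ 0.58389051 -0.13987557  0.        ]
```

View pics/p6.png

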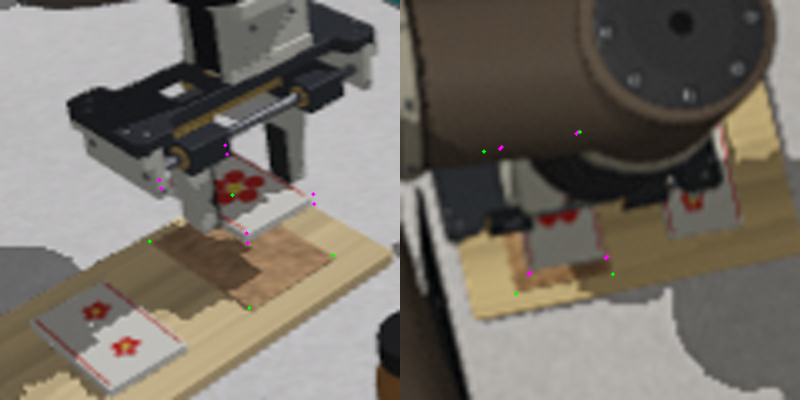

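The held tile matches its predicted corners within about 2 px in both views, and so does the pad. It needs a 3 mm sideways correction before I lower it.

Emit:
{"op": "servo_tool", "data": {
  "deltas": [
    [1,0,1,6,0,0,0],
    [1,0,1,6,0,0,0],
    [1,0,1,6,0,0,0],
    [1,0,0,5,0,0,0],
    [1,0,0,4,0,0,0],
    [1,0,0,4,0,0,0],
    [1,0,0,3,0,0,0],
    [1,0,0,2,0,0,0],
    [1,0,0,0,0,0,0],
    [1,0,0,0,0,0,0]
  ]
}}

```text
t: 22.28
eef_pos: [0.5849, -0.14, 0.0249]
ee_rot: [-3.141, -0.002, 0.181]
force: [-0.0, 0.1, -0.6]
width: 0.0577
gripper_force: 30.0
```

Emit:
{"op": "servo_tool", "data": {
  "deltas": [
    [1,-0.5,0,1.5,0,0,0],
    [1,-0.5,0,1.5,0,0,0],
    [1,0,0,1,0,0,0],
    [1,0,0,1,0,0,0],
    [1,0,0,0,0,0,0]
  ]
}}

```text
t: 22.7
eef_pos: [0.5838, -0.1402, 0.0197]
ee_rot: [-3.141, -0.002, 0.181]
force: [0.3, -0.7, -1.3]
width: 0.0574
gripper_force: 30.0
```

Emit:
{"op": "servo_tool", "data": {
  "deltas": [
    [1,0,0,1,0,0,0],
    [1,0,0,0,0,0,0]
  ]
}}

```text
t: 22.87
eef_pos: [0.5839, -0.1402, 0.0188]
ee_rot: [-3.141, -0.002, 0.181]
force: [0.8, -0.8, -0.9]
width: 0.0574
gripper_force: 30.0
```

Emit:
{"op": "servo_tool", "data": {
  "deltas": [
    [1,0,0,1,0,0,0],
    [1,0,0,0,0,0,0]
  ]
}}

```text
t: 23.03
eef_pos: [0.5839, -0.1402, 0.0178]
ee_rot: [-3.141, -0.002, 0.181]
force: [0.8, 0.6, -0.7]
width: 0.0571
gripper_force: 30.0
```

Emit:
{"op": "servo_tool", "data": {
  "deltas": [
    [1,0,0,0.7,0,0,0],
    [1,0,0,0,0,0,0]
  ]
}}

```text
t: 23.2
eef_pos: [0.584, -0.1401, 0.0173]
ee_rot: [-3.141, -0.003, 0.181]
force: [0.3, -1.0, -0.6]
width: 0.057
gripper_force: 30.0
```

Emit:
{"op": "servo_tool", "data": {
  "deltas": [
    [1,0,0,0.6,0,0,0],
    [1,0,0,0,0,0,0]
  ]
}}

```text
t: 23.37
eef_pos: [0.584, -0.1402, 0.0173]
ee_rot: [3.142, -0.003, 0.181]
force: [-2.2, 0.4, 6.0]
width: 0.0576
gripper_force: 30.0
```

Firm contact with the cork. Letting go gradually.

Emit:
{"op": "servo_tool", "data": {
  "deltas": [
    [1,0,0,0,0,0,0],
    [-0.3,0,0,0,0,0,0],
    [-0.4,0,0,0,0,0,0],
    [-0.5,0,0,0,0,0,0],
    [-0.6,0,0,0,0,0,0],
    [-0.6,0,0,0,0,0,0],
    [-0.6,0,0,0,0,0,0]
  ],
  "squeeze": 6
}}

```text
t: 23.95
eef_pos: [0.5839, -0.1402, 0.0165]
ee_rot: [-3.141, -0.002, 0.181]
force: [0.5, 0.6, -0.4]
width: 0.07
gripper_force: 0.0
```

Emit:
{"op": "servo_tool", "data": {
  "deltas": [
    [-0.6,0,0,-2,0,0,0],
    [-0.6,0,0,-4,0,0,0],
    [-0.6,0,0,-8,0,0,0],
    [-0.6,0,0,-15,0,0,0],
    [-0.6,0,0,-25,0,0,0],
    [-0.6,0,0,-35,0,0,0],
    [-0.6,0,0,-35,0,0,0],
    [-0.6,-30,0,-25,0,0,0],
    [-0.6,-30,0,0,0,0,0],
    [-0.6,-30,0,0,0,0,0],
    [-0.6,-30,0,0,0,0,0],
    [-0.6,0,0,0,0,0,0],
    [-0.6,0,0,0,0,0,0]
  ]
}}

```text
t: 25.03
eef_pos: [0.4646, -0.1621, 0.1668]
ee_rot: [3.141, -0.005, 0.18]
force: [0.4, -0.1, 0.4]
width: 0.0704
gripper_force: 0.0
```

```bash
python3 - <<'E'
from place import *
f=shot('scene'); t=shot('top'); ims=[]
n=np.array([-PX[1],PX[0],0]); C=np.array([PAD+PX*sx*.0475+n*sy*.029+[0,0,.023] for sx,sy in((-1,-1),(1,-1),(1,1),(-1,1))])
for g,(y0,y1,x0,x1) in((f,(165,285,180,300)),(t,(140,240,350,450))):
    k=400/(y1-y0); a=cv2.resize(np.ascontiguousarray(g['color'][y0:y1,x0:x1,::-1]),None,fx=k,fy=k,interpolation=2)
    for p in proj(g,C): cv2.circle(a,tuple(int(v) for v in ((p-[x0,y0]+.5)*k)),2,(255,0,255),-1)
    ims.append(a)
cv2.imwrite('pics/p7.png',np.hstack(ims))
a=t['color'].astype(int); hsv=cv2.cvtColor(t['color'],cv2.COLOR_RGB2HSV); Wm=(a.min(2)>100)&(hsv[:,:,1]<45)
_,mm,k=blob(Wm,proj(t,[PAD])[0],18); print(k,rect(t,mm,.023)); print(arm.get_state()['eef_pos'],arm.get_state()['t'])
E
```

```text
122 (array([555.96826172, -89.13191223]), (77.75462341308594, 16.686765670776367), 4.246913909912109, array([553.0953  , -89.224266], dtype=float32))
[ 0.46629552 -0.1618775   0.16629497] 25.1333
```

View pics/p7.png

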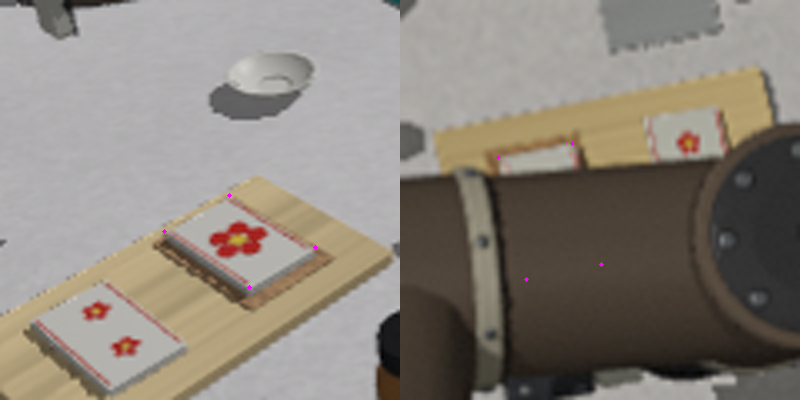

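The tile lies flat on the cork with the flower up. Its corners (164,232), (249,289) and (316,247) sit on the predicted centred outline within about 2 px. The fingers are well clear of it.

```bash
python3 -c "
from station import arm
print(arm.job_done())"
```

```text
the job is handed in; nothing more can be done
None
```

I pressed the paddle to its stop at about 12–14 N for just over 2 s, and the flower tile now lies flat, flower up, centred on the cork pad and released; the job is handed in at about 25 s, with no verdict shown.

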